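# Lay out the wax-up kit tray

## Robot

A 6-joint arm with a two-finger parallel gripper is mounted at the origin on the work surface. World frame = base frame: x ahead of the robot, y to its left, z up, the work surface at z = 0. Lengths are in m, angles in rad, forces in N, time in s.
With the tool pointing down it reaches from about 0.325 to 1 m from the base axis. Payload 5.1 kg.
Tool frame: the origin (TCP) lies midway between the tips of the shut fingers; the grasp point (between the pads) lies 19 mm behind it; z points along the fingers, y is the line along which they close (so a half turn about z gives the same grasp; the last joint's range is limited). The gripper opens to 85 mm and grips with 20 to 120 N. Pads are 22 mm wide; open, the fingers measure 114 mm over their backs; the gripper's body (76 mm by 85 mm) begins 54 mm behind the grasp point. The pads swing forward as they close: fully open they stand 13 mm farther back than shut.
Start: joints at [-1.377, 0.124, 1.65, -0, 1.367, -0.083], TCP at [0.178, -0.625, 0.231] pointing down, gripper open.
Joint ranges: [-2.61, 2.61], [-1.02, 2.33], [0.03, 2.71], [-1.35, 4.49], [0.32, 2.68], [-2.91, 2.91]. Speed limits (rad/s): [2.57, 2.57, 3.14, 3.14, 3.14, 3.14].

## Interface

Orientations are given as a rotation vector (axis times angle).
In Python, from cell import robot gives the robot as it stands.
- The arm moves only by the shell command python3 -m creep 'ROWS' [FORCE]. ROWS is JSON, a list that holds one entry, the list of rows, each a list of 7 numbers: the shift along the world's x, y, z scaled (see below), then the turn, a rotation vector about the world's x, y, z scaled (see below), then the closure in counts, from 0 (fully open) to 255 (shut). In form: [[[tx, ty, tz, rx, ry, rz, gripper], ...]]. A call has 1 to 5 rows; each row is the pose to reach, as a shift and turn from the pose commanded when the call began; what a row does not reach only later rows make up. The controller multiplies each number of a shift by 200 mm and each number of a turn by 1.5 rad. A row lasts 1/10 s, in which the tool goes at most 50 mm and 8.59 degrees, less where a joint would pass 70% of its speed; a pose out of reach is approached as far as the arm can. A call with a number of a shift or a turn outside -1 to 1 is refused whole. A call with a gripper value outside its range is refused whole. The fingers move at their own pace and stop on an object; FORCE is the grip in N (left out, the last holds). Time passes only in rows, so rows that repeat a pose let the fingers close. It gives the time, the measured TCP pose, the force, the opening and the grip force at its end, in the units of the state.
- robot.observe(): the state, without advancing time (a new reading comes with each control period).
- robot.capture(name): name is "scene" or "top" or "wrist"; returns the picture (480x640x3 uint8, red, green, blue); there is no depth.
- robot.camera_params(name): a dict with "camera_matrix" (3x3 intrinsics, pixels), "R" (3x3) and "t" (3): a world point X has camera coordinates R X + t. Camera axes: x right, y down, z forward; pixel columns grow to the right and rows downward; lengths in m; the calibration is good to about 2 mm. The wrist camera is an equidistant fisheye: a pixel r from the principal point sees the ray r / f radians off the axis. A picture is of the moment at which its call begins: read the wrist's pose just before it. camera_params takes no time and is no camera call; for the wrist camera it gives the pose at the moment of the call.
- robot.job_done(): hands the job in; it is judged then, once.
The state is a dict: "t": time; "joint_positions": joint angles; "joint_vel": joint speeds; "effort": joint torques, N m; "tool_pos": TCP position; "eef_rot": TCP orientation; "wrist_force": force on the tool from outside, world axes, zero at the start; "ft_torque": the same for the moment, N m; "gripper_width": finger opening in m; "grip_force": force on a finger pad.
Only numpy, scipy, OpenCV 4.12 (cv2) and the standard library are available. Lean on these libraries where they do the work, as an engineer would, in place of code of your own. Each camera call takes 0.05 s, during which the arm holds its last target. There are 200 camera calls.

## Task

Finish laying out the white kit tray in the order of use, starting at the end with the pull handle: the tweezers already lie in the first bay, so lay the thin double-ended probe in the middle bay and the double-ended spatula (flat blades) in the last bay, the one farthest from the handle. Each should lie lengthwise and flat on the floor of its own bay, either way round, laid down and not dropped. Leave the tweezers and the paint brush where they are.

Things in the scene. Friction and masses are not known exactly. Their poses are not given: they have to be found in the camera images.
- tray: white tray fixed on the grey mat (3 mm thick), turned any way; 214 mm (x) by 190 (y), floor 4 mm, walls and dividers 16 high, 4 thick. Three bays side by side along x, each 66 mm wide, 182 long (y). Dark pull handle sticks 28 mm out of the -x end. Origin: centre of its underside, on the mat; z up. Bay centres at y = 0: first x = -70 mm, middle 0, last +70
- probe_mid (a point): loose steel probe lying on the mat, 150 mm long (x), 45 g: square-sided handle 90 long, 10 wide (y), 9 high (z), 3 mm wire tips at both ends, one straight, the +x one bent sideways. This point: handle's centre, half-way up (7.5 mm above the table), its balance point
- spatula_mid (a point): loose steel wax spatula lying on the mat, 150 mm long (x), 55 g: square-sided handle 90 long, 10 wide (y), 9 high (z), flat blades at both ends, the +x one 20 mm wide with a round end, the other 14 wide. This point: handle's centre, half-way up (7.5 mm above the table), near its balance point
- tweezers_mid (a point): loose steel tweezers, 131 mm long (x), up to 19 wide, 8 high, already lying lengthwise in the tray's first bay, by the handle; this point is their middle, half-way up
- brush_mid (a point): loose brush, dark wooden handle, 148 mm long (x), 10 wide, 9 high, on the mat beside probe and spatula: the three point roughly away from the robot, in any order, centres 70 mm or more apart. This point: near its middle, half-way up. Also fixed nearby: a jar 46 mm high at the mat's right edge (y under -0.36 m), a tooth model 29 mm high at its far edge (x over 0.69 m)
There are look-alikes about, which are no part of the job. Leave any blue look-alike of the part that bears spatula_mid alone.

How it is judged:
At the end, for the whole second after the job is handed in: Tweezers in the first bay (by the handle), probe in the middle, spatula in the last: each at rest, flat (middle under 13 mm above the tray's underside), middle within 30 mm of the bay centre in tray x and y, within 0.4 rad of the bay's length (x of tweezers_mid in the frame of tray between -0.1 and -0.04 m and y of tweezers_mid in the frame of tray between -0.03 and 0.03 m and z of tweezers_mid in the frame of tray between 0 and 0.013 m and angle between the x axis of each of tweezers_mid, probe_mid, spatula_mid and the y axis of tray, either way round below 0.4 rad and linear speed of each of tweezers, probe, spatula below 0.02 m/s and x of probe_mid in the frame of tray between -0.03 and 0.03 m and y of probe_mid in the frame of tray between -0.03 and 0.03 m and z of probe_mid in the frame of tray between 0 and 0.013 m and x of spatula_mid in the frame of tray between 0.04 and 0.1 m and y of spatula_mid in the frame of tray between -0.03 and 0.03 m and z of spatula_mid in the frame of tray between 0 and 0.013 m); the robot touches nothing.
It fails at once if the brush is moved more than 30 mm (distance of brush_mid from where it was at the start of the episode above 0.03 m).
It fails at once if the tweezers are moved more than 25 mm (distance of tweezers_mid from where it was at the start of the episode above 0.025 m).
It fails at once if the probe is dropped (falls freely faster than 0.8 m/s, about 33 mm) (linear speed of probe above 0.8 m/s and contact force between the fingers and probe below 0.05 N).
It fails at once if the spatula is dropped (falls freely faster than 0.8 m/s, about 33 mm) (linear speed of spatula above 0.8 m/s and contact force between the fingers and spatula below 0.05 N).
It also fails if it takes over 51 s, if anything falls off the work surface, if the arm or the gripper's body presses on something with over 40 N, if the wrist force passes 120 N, or if a joint passes its speed limit or range.

## Working session

There is one attempt and no reset: what is moved stays moved. The work goes in short steps, Python scripts to look and compute and a shell command to move; the robot and the scene stay as the last step left them, time stands still between calls to the robot, and variables do not carry over. Pictures are saved under pics/ and viewed, at most 10 in all, crops included, and the job is handed in when it is done.

```bash
mkdir -p pics
cat > h.py <<'E'
import numpy as np, cv2
from cell import robot
def snap(name,fn,crop=None,s=1):
    im=robot.capture(name)[:,:,::-1].copy()
    cv2.imwrite(f'pics/{fn}_full.png',im)
    if crop: 
        a,b,c,d=crop; im=im[b:d,a:c]
    cv2.imwrite(f'pics/{fn}.png',cv2.resize(im,None,fx=s,fy=s,interpolation=cv2.INTER_CUBIC))
def px2w(name,px,z):
    p=robot.camera_params(name);K=np.array(p['camera_matrix']);R=np.array(p['R']);t=np.array(p['t'])
    o=-R.T@t; out=[]
    for u in px:
        d=R.T@np.linalg.solve(K,[u[0],u[1],1.]); out.append(o+d*(z-o[2])/d[2])
    return np.array(out)
E
python3 - <<'E'
from h import *
snap('top','top0',None,1.25)
s=robot.observe();print(s['t'],s['tool_pos'],s['eef_rot'],s['gripper_width'])
E
```

```text
0.05 [ 0.17747574 -0.62466465  0.23004627] [-3.10947513e+00 -4.33077031e-01  1.91530456e-04] 0.08554607725483145
```

View pics/top0.png

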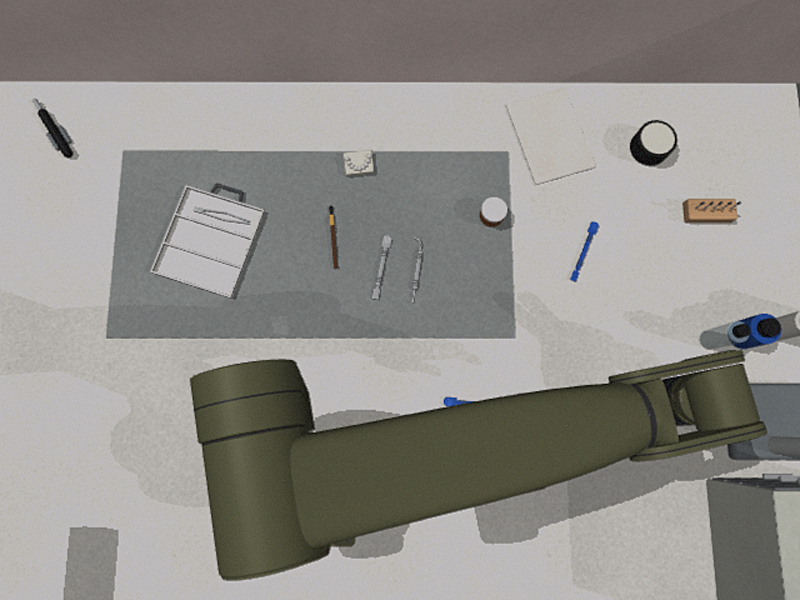

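The picture (scaled 1.25) shows:
- **Tray:** around (210,242), with its handle at the top (228,190).
- **Brush:** (333,237).
- **Grey spatula-like tool:** (382,267).
- **Grey tool with a bent tip:** (417,270).
- **Blue look-alikes:** (585,250) and (455,402), to be left alone.

The grey tool with flat blades fits the spatula, and the thin one with the bent wire tip fits the probe. I'll confirm both in an enlarged crop.

Run:
```python
import cv2
im=cv2.imread('pics/top0_full.png')
a=cv2.resize(im[180:250,255:355],None,fx=8,fy=8,interpolation=cv2.INTER_CUBIC);cv2.imwrite('pics/c1.png',a)
a=cv2.resize(im[140:245,112:222],None,fx=5.7,fy=5.7,interpolation=cv2.INTER_CUBIC);cv2.imwrite('pics/c2.png',a)
```

```text
(no output)
```

View pics/c1.png

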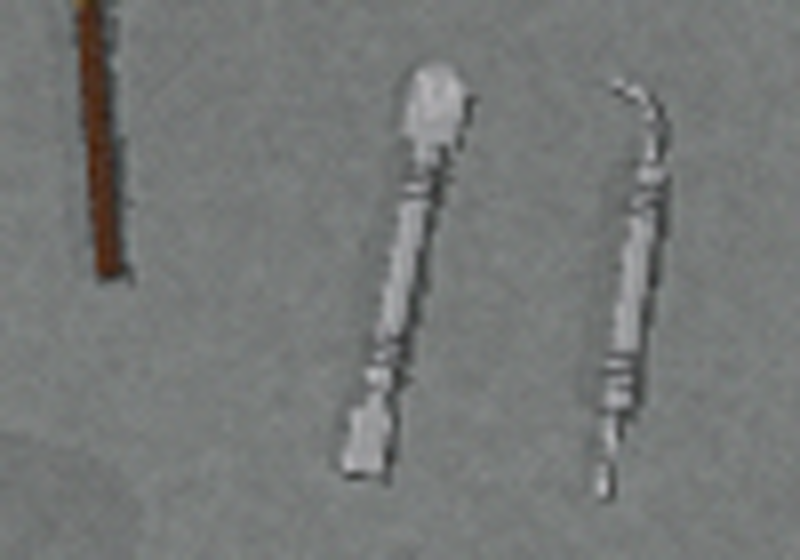

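View pics/c2.png

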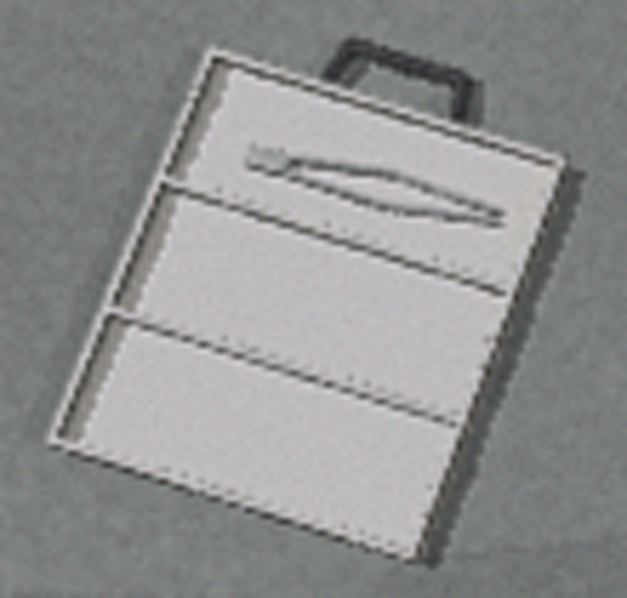

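Confirmed:
- **Spatula:** two flat blades, crop ends (437,62) and (365,475).
- **Probe:** wire tips with the bend at the top, handle from (653,165) to (617,408).
- **Tray rim corners:** (210,48), (568,160), (422,560) and (50,440). Tweezers lie in the bay by the handle.

Run:
```python
from h import *
c1=lambda u:(np.array(u)+.5)/8-.5+[255,180]
c2=lambda u:(np.array(u)+.5)/5.7-.5+[112,140]
for n,a in dict(sp=[(437,62),(365,475),(428,165),(378,380),(401,268)],pr=[(653,165),(617,408),(635,287),(605,495)]).items():
    w=px2w('top',[c1(u) for u in a],.011 if n=='pr' else .011);print(n,w.round(4).tolist());d=w[2]-w[3] if n=='sp' else w[0]-w[1]
    print(np.linalg.norm(w[0]-w[1]),np.degrees(np.arctan2(d[1],d[0])))
w=px2w('top',[c2(u) for u in [(210,48),(568,160),(422,560),(50,440)]],.019);print(w.round(4).tolist())
print([np.linalg.norm(w[i]-w[i-1]) for i in range(4)])
ctr=w.mean(0);ex=(w[3]+w[2]-w[0]-w[1]);ex/=np.linalg.norm(ex)
print('ctr',ctr,'ex ang',np.degrees(np.arctan2(ex[1],ex[0])),'last',ctr+.07*ex)
ey=w[0]-w[1]+w[3]-w[2];print('ey',np.degrees(np.arctan2(ey[1],ey[0])))
s=robot.observe();from scipy.spatial.transform import Rotation as R
print(R.from_rotvec(s['eef_rot']).as_matrix().round(3))
```

```text
sp [[0.5639, -0.1654, 0.011], [0.4152, -0.141, 0.011], [0.5262, -0.1623, 0.011], [0.4488, -0.1453, 0.011], [0.4889, -0.153, 0.011]]
0.1507193031799849 -12.434277494581533
pr [[0.5263, -0.2413, 0.011], [0.439, -0.2281, 0.011], [0.4822, -0.2347, 0.011], [0.4082, -0.2238, 0.011]]
0.08834587172913048 -8.539058739546883
[[0.6774, 0.2924, 0.019], [0.6189, 0.1114, 0.019], [0.4163, 0.1733, 0.019], [0.4757, 0.3567, 0.019]]
[np.float64(0.21169708114546665), np.float64(0.19024529881923866), np.float64(0.21178066930222683), np.float64(0.19279624356904765)]
ctr [0.54706323 0.23343965 0.019     ] ex ang 162.67023508285692 last [0.4802408  0.25429061 0.019     ]
ey 72.08454403414903
[[ 0.962  0.273 -0.   ]
 [ 0.273 -0.962  0.002]
 [ 0.    -0.002 -1.   ]]
```

```bash
python3 -m creep '[[[0.65,0.98,0,0,0,-0.3,130],[0.65,0.98,0,0,0,-0.3,130],[0.65,0.98,0,0,0,-0.3,130],[0.65,0.98,0,0,0,-0.3,130],[0.65,0.98,0,0,0,-0.3,130]]]' 40
```

```text
t: 0.55
tool_pos: [0.3085, -0.4265, 0.2305]
eef_rot: [-3.129, 0.27, 0.001]
wrist_force: [-0.2, 1.0, 0.8]
gripper_width: 0.042
grip_force: 0.0
```

```bash
python3 -m creep '[[[0.65,0.98,0,0,0,0,130],[0.65,0.98,0,0,0,0,130],[0.65,0.98,0,0,0,0,130],[0.65,0.98,0,0,0,0,130],[0.65,0.98,0,0,0,0,130]]]'; python3 -m creep '[[[0.25,0.385,-0.5,0,0,0,130],[0.25,0.385,-0.5,0,0,0,130],[0.25,0.385,-0.5,0,0,0,130],[0.25,0.385,-0.5,0,0,0,130],[0.25,0.385,-0.5,0,0,0,130]]]'
python3 - <<'E'
from h import *
from scipy.spatial.transform import Rotation as R
s=robot.observe();print(s['t'],s['tool_pos'],R.from_rotvec(s['eef_rot']).as_matrix().round(3),s['gripper_width'],s['joint_positions'])
p=robot.camera_params('wrist')
c=-np.array(p['R']).T@np.array(p['t']);print(c,p['camera_matrix'])
snap('wrist','w0')
E
```

```text
t: 1.05
tool_pos: [0.4383, -0.2305, 0.2307]
eef_rot: [-3.129, 0.269, 0.001]
wrist_force: [0.0, -0.3, 0.1]
gripper_width: 0.0419
grip_force: 0.0
t: 1.55
tool_pos: [0.4871, -0.1559, 0.1306]
eef_rot: [-3.13, 0.27, 0.003]
wrist_force: [0.6, -0.1, 0.2]
gripper_width: 0.042
grip_force: 0.0
1.55 [ 0.48707311 -0.15587918  0.13056509] [[ 0.985 -0.171 -0.002]
 [-0.171 -0.985  0.   ]
 [-0.002 -0.    -1.   ]] 0.041987505754046264 [-4.14503125e-01 -9.78160049e-02  2.04967151e+00 -4.58350273e-04
  1.19180194e+00  1.32839090e+00]
[ 0.56571808 -0.16834922  0.27464788] [[371.64829954   0.         309.43964465]
 [  0.         371.64829954 244.03521477]
 [  0.           0.           1.        ]]
```

View pics/w0.png

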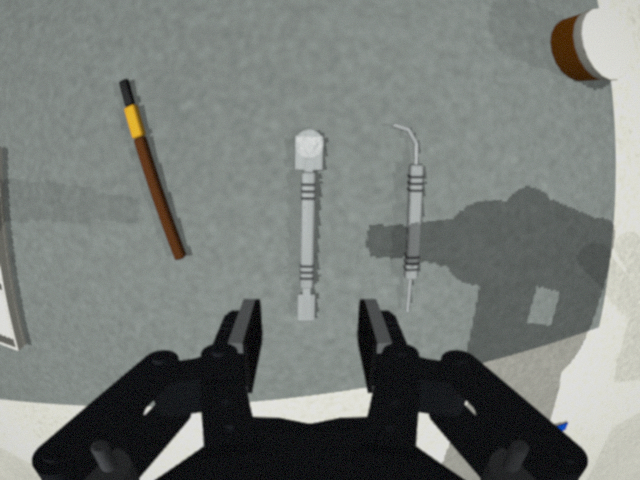

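The wrist view shows the spatula handle from (308,172) to (307,290), lined up midway between the fingers. The probe handle runs from (416,165) to (411,278) and the brush from (125,80) to (180,258). I'll refine the positions from these pixels.

```bash
cat >> h.py <<'E'
def wr(px,z):
    p=robot.camera_params('wrist');K=np.array(p['camera_matrix']);R=np.array(p['R']);t=np.array(p['t']);o=-R.T@t;out=[]
    for u in px:
        v=(np.array(u)-K[:2,2])/K[0,0];th=np.hypot(*v)
        d=R.T@np.r_[v/th*np.sin(th),np.cos(th)];out.append(o+d*(z-o[2])/d[2])
    return np.array(out)
E
python3 - <<'E'
from h import *
for a in [[(308,172),(307,290)],[(416,165),(411,278)],[(125,80),(180,258)]]:
    w=wr(a,.012);d=w[0]-w[1];print(w.mean(0),np.linalg.norm(d),np.degrees(np.arctan2(d[1],d[0])))
E
```

```text
[ 0.48969054 -0.15443052  0.012     ] 0.09175424469198386 -10.514815373039305
[ 0.48369278 -0.23518931  0.012     ] 0.08892743072416862 -8.075579428564907
[ 0.56071012 -0.04593436  0.012     ] 0.14628303455145286 4.6054404986130795
```

```bash
python3 -m creep '[[[0.01,0.007,-0.2,0,0,0,130],[0.013,0.007,-0.4,0,0,0,130],[0.013,0.007,-0.52,0,0,0,130],[0.013,0.007,-0.6,0,0,0,130],[0.013,0.007,-0.62,0,0,0,130]]]'; python3 -m creep '[[[0,0,0,0,0,0,255],[0,0,0,0,0,0,255],[0,0,0,0,0,0,255],[0,0,0,0,0,0,255],[0,0,0,0,0,0,255]]]' 40
```

```text
t: 2.1
tool_pos: [0.4896, -0.156, 0.0069]
eef_rot: [-3.129, 0.275, 0.001]
wrist_force: [-0.2, 0.8, 0.1]
gripper_width: 0.0423
grip_force: 0.0
t: 2.6
tool_pos: [0.4917, -0.1559, 0.0094]
eef_rot: [3.128, -0.271, 0.005]
wrist_force: [-1.7, -1.6, 6.6]
gripper_width: 0.0077
grip_force: 39.5
```

```bash
python3 -m creep '[[[0,0,0.02,0,0,0,255],[0,0,0.05,0,0,0,255],[0,0,0.1,0,0,0,255],[0,0,0.15,0,0,0,255],[0,0,0.2,0,0,0,255]]]' 50
python3 - <<'E'
from h import *
s=robot.observe();print(s['t'],s['tool_pos'],s['gripper_width'],s['grip_force'])
snap('wrist','w1')
E
```

```text
t: 3.1
tool_pos: [0.4904, -0.1548, 0.0484]
eef_rot: [3.13, -0.272, 0.001]
wrist_force: [-0.1, 0.4, -1.3]
gripper_width: 0.0075
grip_force: 48.8
3.1 [ 0.49035014 -0.15484246  0.04839574] 0.007503500509390006 48.818491101264954
```

View pics/w1.png

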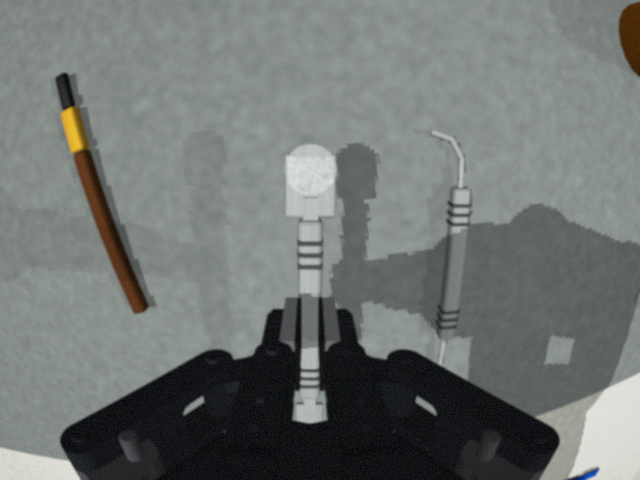

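The spatula is held centrally and level, with blades at (310,170) and (310,408). I'll carry it to the last bay.

```bash
python3 -m creep '[[[0,0.1,0.2,0,0,0.1,255],[0,0.3,0.25,0,0,0.2,255],[0,0.5,0.25,0,0,0.3,255],[0,0.7,0.25,0,0,0.38,255],[0,0.8,0.25,0,0,0.45,255]]]'; python3 -m creep '[[[0,0.2,0,0,0,0.1,255],[0,0.4,0,0,0,0.2,255],[0,0.6,0,0,0,0.3,255],[0,0.75,0,0,0,0.4,255],[0,0.8,0,0,0,0.48,255]]]'
```

```text
t: 3.65
tool_pos: [0.49, 0.0076, 0.0979]
eef_rot: [-3.04, -0.79, -0.001]
wrist_force: [0.6, -0.6, 0.0]
gripper_width: 0.0073
grip_force: 49.0
t: 4.15
tool_pos: [0.49, 0.1678, 0.0978]
eef_rot: [-2.566, -1.813, -0.001]
wrist_force: [0.8, -0.3, -1.2]
gripper_width: 0.0068
grip_force: 49.0
```

```bash
python3 -m creep '[[[-0.02,0.2,0,0,0,0.02,255],[-0.05,0.35,0,0,0,0.02,255],[-0.05,0.433,0,0,0,0.02,255],[-0.05,0.433,-0.05,0,0,0.02,255],[-0.05,0.433,-0.1,0,0,0.02,255]]]'
python3 - <<'E'
from h import *
s=robot.observe();print(s['t'],s['tool_pos'],s['gripper_width'],s['grip_force'])
snap('wrist','w2')
E
```

```text
t: 4.65
tool_pos: [0.4804, 0.2515, 0.0769]
eef_rot: [2.545, 1.841, 0.0]
wrist_force: [-0.3, 0.3, -0.2]
gripper_width: 0.0071
grip_force: 49.0
4.65 [0.48043394 0.25148365 0.07689664] 0.007087095196816177 49.03781175613403
```

View pics/w2.png

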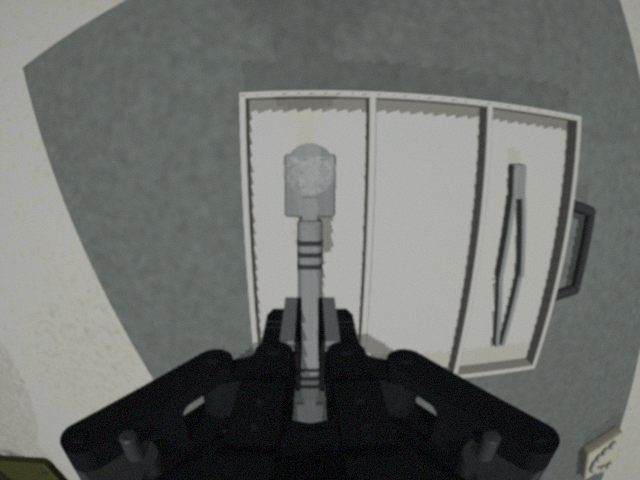

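The spatula is over the last bay and parallel to it. Visible rim corners are (241,94), (580,117) and (534,370), with the divider tops at (372,95) and (491,104). I'll check the bay centre with these.

Run:
```python
from h import *
w=wr([(241,94),(580,117),(534,370),(372,95),(491,104)],.019)
print(w.round(4).tolist(),np.linalg.norm(w[0]-w[1]),np.linalg.norm(w[2]-w[1]))
ex=(w[0]-w[1])/np.linalg.norm(w[0]-w[1]);ey=(w[1]-w[2])/np.linalg.norm(w[1]-w[2])
c=(w[0]+w[2])/2
print(np.degrees(np.arctan2(ex[1],ex[0])),np.degrees(np.arctan2(ey[1],ey[0])),c,c+.07*ex)
```

```text
[[0.4753, 0.356, 0.019], [0.6733, 0.2919, 0.019], [0.6169, 0.1123, 0.019], [0.5409, 0.3335, 0.019], [0.6075, 0.3122, 0.019]] 0.2081601703638307 0.1882045425682035
162.05291939238097 72.56377604374013 [0.54608965 0.2341467  0.019     ] [0.47949575 0.25571639 0.019     ]
```

```bash
python3 -m creep '[[[0,0.017,-0.1,0,0,0,255],[0,0.017,-0.2,0,0,0,255],[0,0.017,-0.26,0,0,0,255],[0,0.017,-0.29,0,0,0,255],[0,0.017,-0.3,0,0,0,255]]]';  python3 -m creep '[[[0,0,-0.005,0,0,0,255],[0,0,-0.01,0,0,0,255],[0,0,-0.015,0,0,0,255],[0,0,-0.02,0,0,0,255],[0,0,-0.02,0,0,0,255]]]'
```

```text
t: 5.2
tool_pos: [0.4799, 0.2544, 0.0165]
eef_rot: [-2.547, -1.839, 0.002]
wrist_force: [-0.2, 0.2, -0.8]
gripper_width: 0.0072
grip_force: 49.0
t: 5.7
tool_pos: [0.4804, 0.2553, 0.0136]
eef_rot: [2.546, 1.841, 0.001]
wrist_force: [0.1, 0.2, -0.4]
gripper_width: 0.0071
grip_force: 49.1
```

```bash
python3 -m creep '[[[0,0,-0.003,0,0,0,255],[0,0,-0.006,0,0,0,255],[0,0,-0.009,0,0,0,255],[0,0,-0.012,0,0,0,255],[0,0,-0.012,0,0,0,255]]]'
```

```text
t: 6.2
tool_pos: [0.4805, 0.2553, 0.0134]
eef_rot: [-2.546, -1.841, 0.002]
wrist_force: [-7.6, -3.8, 15.6]
gripper_width: 0.0069
grip_force: 51.5
```

```bash
python3 -m creep '[[[0,0,0.008,0,0,0,255],[0,0,0.008,0,0,0,215],[0,0,0.008,0,0,0,190],[0,0,0.008,0,0,0,180],[0,0,0.008,0,0,0,180]]]'; python3 -m creep '[[[0,0,0.03,0,0,0,180],[0,0,0.1,0,0,0,180],[0,0,0.25,0,0,0,180],[0,0,0.4,0,0,0,180],[0,0,0.5,0,0,0,180]]]';python3 - <<'E'
from h import *
s=robot.observe();print(s['t'],s['tool_pos'],s['gripper_width'],s['grip_force'])
snap('wrist','w3')
E
```

```text
t: 6.7
tool_pos: [0.48, 0.2551, 0.0122]
eef_rot: [-2.546, -1.84, 0.001]
wrist_force: [-0.1, 0.0, 0.4]
gripper_width: 0.0249
grip_force: 0.0
t: 7.2
tool_pos: [0.4815, 0.2557, 0.1164]
eef_rot: [2.545, 1.84, 0.007]
wrist_force: [0.7, -0.4, -0.5]
gripper_width: 0.0247
grip_force: 0.0
7.2 [0.4814869  0.2556931  0.11638426] 0.024660494741683865 0.0
```

View pics/w3.png

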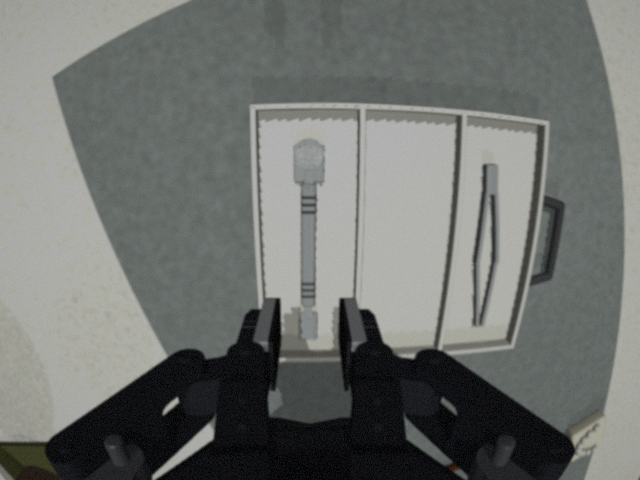

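The spatula lies flat and central in the last bay, from (309,140) to (308,338). Next is the probe.

```bash
python3 -m creep '[[[0,-0.1,0,0,0,-0.1,180],[0,-0.3,0,0,0,-0.2,180],[0,-0.5,0,0,0,-0.3,150],[0,-0.7,0,0,0,-0.38,130],[0,-0.85,0,0,0,-0.45,130]]]'; python3 -m creep '[[[0,-0.2,0,0,0,-0.1,130],[0,-0.4,0,0,0,-0.2,130],[0,-0.6,0,0,0,-0.3,130],[0,-0.8,0,0,0,-0.4,130],[0,-0.95,0,0,0,-0.48,130]]]'; python3 -m creep '[[[0,-0.2,0,0,0,0,130],[0,-0.4,0,0,0,0,130],[0,-0.6,0,0,0,0,130],[0.01,-0.65,0,0,0,0,130],[0.01,-0.65,0,0,0,0,130]]]'
python3 - <<'E'
from h import *
s=robot.observe();print(s['t'],s['tool_pos'],s['eef_rot'],s['gripper_width'])
snap('wrist','w4')
E
```

```text
t: 7.75
tool_pos: [0.4801, 0.0833, 0.1131]
eef_rot: [3.014, 0.885, 0.001]
wrist_force: [0.4, -0.0, 0.6]
gripper_width: 0.0417
grip_force: 0.0
t: 8.25
tool_pos: [0.4801, -0.107, 0.1132]
eef_rot: [3.132, -0.235, 0.002]
wrist_force: [0.4, 0.8, 0.1]
gripper_width: 0.0419
grip_force: 0.0
t: 8.75
tool_pos: [0.4823, -0.2361, 0.1129]
eef_rot: [3.133, -0.229, 0.001]
wrist_force: [0.9, 0.1, 0.2]
gripper_width: 0.0417
grip_force: 0.0
8.75 [ 0.48231582 -0.23613023  0.11293903] [ 3.13321039e+00 -2.28751489e-01  8.73146511e-04] 0.041726074135699204
```

View pics/w4.png

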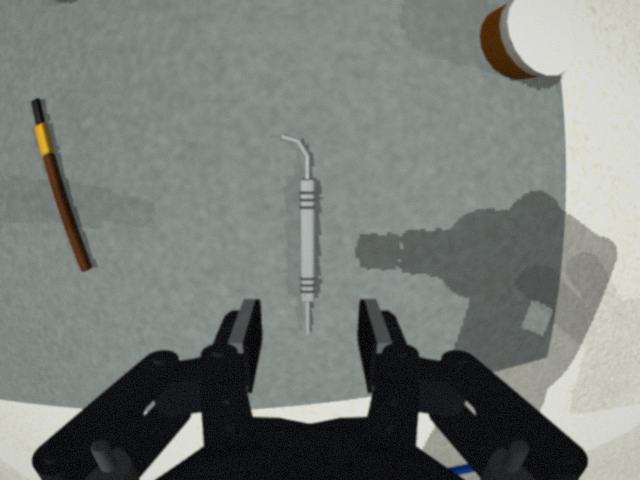

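The probe, handle from (307,178) to (307,300), is centred and aligned between the fingers.

```bash
python3 -m creep '[[[0.003,0,-0.2,0,0,0,130],[0.005,0,-0.36,0,0,0,130],[0.005,0,-0.46,0,0,0,130],[0.005,0,-0.51,0,0,0,130],[0.005,0,-0.522,0,0,0,130]]]'; python3 -m creep '[[[0,0,0,0,0,0,255],[0,0,0,0,0,0,255],[0,0,0,0,0,0,255],[0,0,0,0,0,0,255],[0,0,0,0,0,0,255]]]' 50;  python3 -m creep '[[[0,0,0.02,0,0,0,255],[0,0,0.1,0,0,0,255],[0,0,0.2,0,0,0,255],[0,0,0.35,0,0,0,255],[0,0,0.45,0,0,0,255]]]'
```

```text
t: 9.3
tool_pos: [0.4825, -0.2332, 0.007]
eef_rot: [-3.132, 0.222, 0.003]
wrist_force: [-0.0, 0.3, 0.3]
gripper_width: 0.0417
grip_force: 0.0
t: 9.8
tool_pos: [0.4844, -0.2354, 0.0098]
eef_rot: [3.133, -0.225, 0.004]
wrist_force: [-1.6, 1.8, 6.2]
gripper_width: 0.007
grip_force: 49.4
t: 10.3
tool_pos: [0.4835, -0.2352, 0.0999]
eef_rot: [3.133, -0.225, 0.002]
wrist_force: [0.3, 0.5, 0.5]
gripper_width: 0.0071
grip_force: 48.9
```

```bash
python3 -m creep '[[[0,0.1,0,0,0,0.1,255],[0,0.3,0,0,0,0.2,255],[0,0.5,0,0,0,0.3,255],[0,0.7,0,0,0,0.38,255],[0,0.85,0,0,0,0.45,255]]]'; python3 -m creep '[[[0.03,0.2,0,0,0,0.1,255],[0.06,0.4,0,0,0,0.2,255],[0.09,0.6,0,0,0,0.3,255],[0.12,0.8,0,0,0,0.4,255],[0.15,0.95,0,0,0,0.485,255]]]'; python3 -m creep '[[[0.05,0.2,0,0,0,0,255],[0.1,0.4,0,0,0,0,255],[0.165,0.545,0,0,0,0,255],[0.165,0.545,-0.05,0,0,0,255],[0.165,0.545,-0.1,0,0,0,255]]]'
python3 - <<'E'
from h import *
s=robot.observe();print(s['t'],s['tool_pos'],s['eef_rot'],s['gripper_width'],s['grip_force'])
snap('wrist','w5')
E
```

```text
t: 10.8
tool_pos: [0.4826, -0.0631, 0.098]
eef_rot: [-3.029, -0.833, 0.0]
wrist_force: [0.9, -0.1, -0.7]
gripper_width: 0.0073
grip_force: 48.9
t: 11.3
tool_pos: [0.5129, 0.1272, 0.0981]
eef_rot: [2.533, 1.859, 0.0]
wrist_force: [0.1, -0.1, -1.5]
gripper_width: 0.0068
grip_force: 48.9
t: 11.8
tool_pos: [0.546, 0.2343, 0.0775]
eef_rot: [2.538, 1.851, -0.001]
wrist_force: [-0.7, -0.1, -0.7]
gripper_width: 0.007
grip_force: 48.9
11.8 [0.54604381 0.23430942 0.07747718] [ 2.53782818e+00  1.85123617e+00 -7.76604651e-04] 0.007010078402460846 48.90624403953552
```

View pics/w5.png

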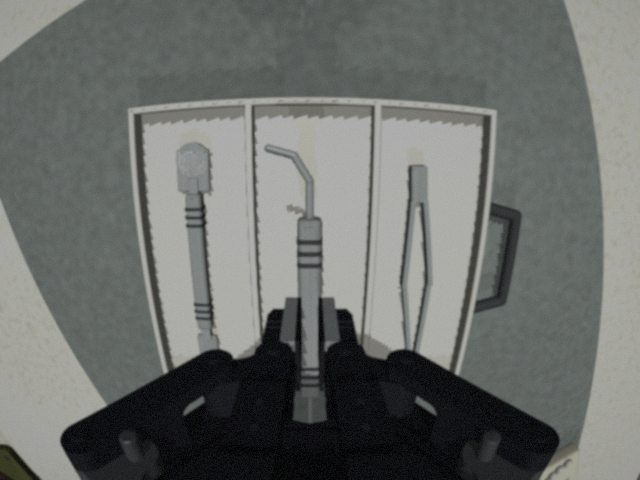

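The probe hangs over the middle bay, handle near x=310 and bent tip at (266,148), clear of the divider at x=250. I'll lower it.

```bash
python3 -m creep '[[[0,0,-0.1,0,0,0,255],[0,0,-0.2,0,0,0,255],[0,0,-0.26,0,0,0,255],[0,0,-0.29,0,0,0,255],[0,0,-0.305,0,0,0,255]]]';  python3 -m creep '[[[0,0,-0.005,0,0,0,255],[0,0,-0.01,0,0,0,255],[0,0,-0.015,0,0,0,255],[0,0,-0.02,0,0,0,255],[0,0,-0.02,0,0,0,255]]]'
```

```text
t: 12.35
tool_pos: [0.5458, 0.2334, 0.0164]
eef_rot: [-2.54, -1.849, 0.002]
wrist_force: [0.3, -0.2, 0.2]
gripper_width: 0.0071
grip_force: 48.9
t: 12.85
tool_pos: [0.5467, 0.2344, 0.0139]
eef_rot: [2.539, 1.85, 0.001]
wrist_force: [-0.8, 0.7, 2.6]
gripper_width: 0.0069
grip_force: 49.4
```

Contact at 2.6 N, so I'll release with the small opening and lift clear.

```bash
python3 -m creep '[[[0,0,0,0,0,0,255],[0,0,0,0,0,0,215],[0,0,0,0,0,0,190],[0,0,0,0,0,0,180],[0,0,0,0,0,0,180]]]'; python3 -m creep '[[[0,0,0.03,0,0,0,180],[0,0,0.1,0,0,0,180],[0,0,0.25,0,0,0,180],[0,0,0.4,0,0,0,180],[0,0,0.6,0,0,0,180]]]'; python3 -m creep '[[[0,0,0.2,0,0,0,180],[0,0,0.3,0,0,0,180],[0,0,0.3,0,0,0,180],[0,0,0.3,0,0,0,180],[0,0,0.3,0,0,0,180]]]'
python3 - <<'E'
from h import *
snap('wrist','w6')
E
```

```text
t: 13.35
tool_pos: [0.546, 0.2341, 0.0129]
eef_rot: [-2.539, -1.85, 0.001]
wrist_force: [-1.1, 0.4, -0.3]
gripper_width: 0.0248
grip_force: 0.0
t: 13.85
tool_pos: [0.5453, 0.2338, 0.1341]
eef_rot: [-2.539, -1.85, 0.003]
wrist_force: [-0.5, -0.1, 0.3]
gripper_width: 0.025
grip_force: 0.0
t: 14.35
tool_pos: [0.5452, 0.2338, 0.1915]
eef_rot: [-2.538, -1.849, 0.004]
wrist_force: [0.1, -0.7, -0.6]
gripper_width: 0.0251
grip_force: 0.0
```

View pics/w6.png

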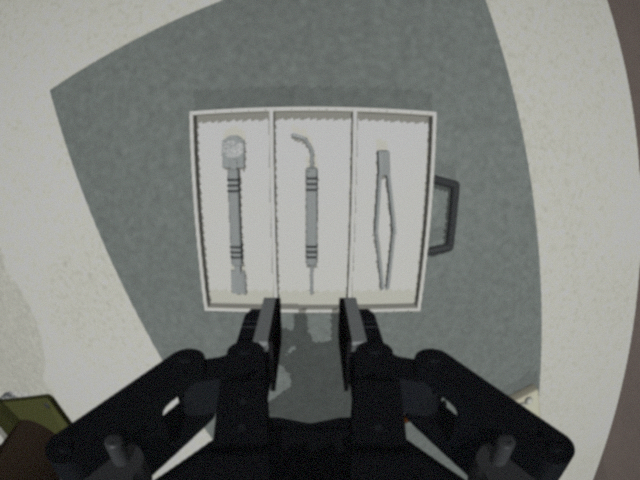

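The picture shows the spatula (235,215), probe (312,215) and tweezers (384,220), each flat and lengthwise in its own bay. Handing in.

```bash
python3 -c "
from cell import robot
print(robot.job_done())"
```

```text
the job is handed in; nothing more can be done
None
```

The job is handed in at about 14.4 s: the probe lies flat in the middle bay and the spatula flat in the last, with the tweezers, brush and blue look-alikes left alone; the hand-in returned no verdict.

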